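# Check a used votive dish with the infrared thermometer, then stack it away

## Robot

A 6-joint arm with a two-finger parallel gripper is mounted at the origin on the work surface. World frame = base frame: x ahead of the robot, y to its left, z up, the work surface at z = 0. Lengths are in m, angles in degrees, forces in N, time in s.
With the tool pointing down it reaches from about 0.35 to 0.875 m from the base axis. Payload 4.2 kg.
Tool frame: the origin (TCP) lies on the centre line of the jaws, within the pads' length; the fingertips stand 17 mm ahead of it and the grasp point (between the pads) lies 2 mm behind it; z points along the fingers, y is the direction in which the jaws open and shut (so a half turn about z gives the same grasp; the last joint's range is limited). The gripper opens to 87 mm and grips with 3 to 60 N. Pads are 19 mm wide; open, the fingers measure 117 mm over their backs; the gripper's body (75 mm by 190 mm) begins 51 mm behind the grasp point.
Start: joints at [-57.949, 22.042, 0.453, 0, -68.411, -14.817], TCP at [0.185, -0.597, 0.24] pointing down, gripper open.
Joint ranges: [-179.83, 179.83], [-69.29, 118.12], [-61.27, 80.66], [-181.25, 117.63], [-171.15, -9.14], [-177.46, 177.46]. Speed limits (degrees/s): [159.86, 159.86, 180, 180, 180, 180].

## Interface

Orientations are given as a 3x3 rotation matrix whose columns are the frame's x, y, z axes.
In Python, from station import * gives the robot as it stands.
- The arm moves only by the tool play_rows, never from a script. Its argument "targets" is a list that holds one entry, the list of rows, each a list of 5 numbers: the closure, from 0 (fully open) to 1 (shut), then the shift along the world's x, y, z in m, then the turn about the world's z in rad. In form: [[[gripper, x, y, z, twist], ...]]. A call has 1 to 5 rows; each row is the pose to reach, as a shift and turn from the pose commanded when the call began; what a row does not reach only later rows make up. A row lasts 1/12 s, in which the tool goes at most 41.7 mm and 7.16 degrees, less where a joint would pass 70% of its speed; a pose out of reach is approached as far as the arm can. A call with a gripper value outside its range is refused whole. The fingers move at their own pace and stop on an object; the grip force is fixed at half the most. Time passes only in rows, so rows that repeat a pose let the fingers close. It gives the time, the measured TCP pose, the force and the opening at its end, in the units of the state.
- sense(): the state, without advancing time (a new reading comes with each control period).
- capture(name): name is "side" or "top"; returns the picture (480x640x3 uint8, blue, green, red); there is no depth.
- get_calibration(name): a dict with "camera_matrix" (3x3 intrinsics, pixels), "D" ([k1, k2, p1, p2, k3] as OpenCV has them; the pictures are not rectified), "T" (4x4, takes a point from camera to world coordinates). Camera axes: x right, y up, looking along -z (the intrinsics and any distortion apply to the point x, -y, -z); pixel columns grow to the right and rows downward; lengths in m; the calibration is good to about 2 mm. A picture is of the moment at which its call begins. get_calibration takes no time and is no camera call.
- finish_job(): hands the job in, once; it reports no verdict.
The state is a dict: "time_s": time; "joints": joint angles; "joint_velocities": joint speeds; "effort": joint torques, N m; "tcp_pos": TCP position; "ee_rot": TCP orientation; "wrist_force": force on the tool from outside, world axes, zero at the start; "moment": the same for the moment, N m; "gripper_width": opening from 0.0 (shut) to 1.0 (fully open).
Only numpy, scipy, OpenCV 4.12 (cv2) and the standard library are available. Lean on these libraries where they do the work, as an engineer would, in place of code of your own. Each camera call takes 0.05 s, during which the arm holds its last target. There are 200 camera calls.

## Task

Before the amber votive dish is put away, check that it has cooled: pick up the yellow infrared thermometer and, without touching the dish, point its nose down into the middle of the dish's mouth at a slant of about 40 degrees or steeper, the lens about 10 cm from the mouth, and hold it steady for a good second. Lay the thermometer back flat on the middle of its grey mat, on the same side as before, and only then move the amber dish: nest it upright and fully home in the clear dish on the cork coaster, which stays on the coaster. It is all glass, so set it down gently, and leave everything else standing where it is.

Things in the scene. Friction and masses are not known exactly. Their poses are not given: they have to be found in the camera images.
- thermo: Pistol-shaped infrared thermometer lying on its side, 200 g; origin on its underside below the barrel axis, z up. Yellow barrel along x: x -65 to 60 mm, y -20 to 20, z 0 to 36; black round nose, 35 mm across, on to x 85. Black handle 34 mm wide, 30 high, from the barrel's rear (x -52) to y -108; red trigger x -31 to -21. Centre of mass near (-8,-13,18). Grasp across the barrel at x -5 to 30
- nose (a point): Centre of the thermometer's lens, at (85, 0, 18) mm in its frame; same axes: it looks along +x
- thermo_mid (a point): Point on the thermometer's underside at (10, -40, 0) mm in its frame: the middle of its footprint
- mat: Flat grey mat 200 x 170 x 4 mm, fixed, the thermometer's place; origin at the centre of its underside, x along its length
- used_dish: Amber glass votive dish, round, open, 60 mm high, 160 g; origin at the centre of its underside, z up. Body tapers from 38 mm across at the foot to 56 at 36 mm up; then a step out to an upright band, 66 mm across, 36 to 60 mm up (grasp here), inside 60 across. Two bystanders stand close by either side along its x axis: grasp it along its y
- used_mouth (a point): Centre of the amber dish's mouth, 60 mm above its underside
- base_dish: Clear glass votive dish, same shape and frame as the amber one, standing on the coaster. Nested, the step of the upper dish rests on the rim of this one: the upper underside lies 24 mm above the lower's underside
- base_mouth (a point): Centre of the clear dish's mouth, 60 mm above its underside
- coaster: Square cork coaster 98 x 98 mm, 6 mm thick, fixed; origin at the centre of its underside
- flashlight: Bystander, leave it be: black compact flashlight standing on its tail, 37 mm across, 95 mm high, origin at the centre of its underside
- bike_light: Bystander, leave it be: white bike light standing upright, 34 x 40 x 78 mm, origin at the centre of its underside
- power_bank: Bystander, leave it be: mint green power bank lying flat, 70 x 140 x 22 mm, origin at the centre of its underside
- keys: Bystander, leave it be: steel carabiner with two keys, lying flat, 8 mm high, from x=-92 to +44 mm, 60 mm wide
- soap: Bystander, leave it be: blue soap bottle, 60 mm across, 165 mm high, origin at the centre of its underside
- jar: Bystander, leave it be: white jar with wooden lid, 64 mm across, 80 mm high, close to the coaster, origin at the centre of its underside
- tin: Bystander, leave it be: green tin, 72 mm across, 100 mm high, origin at the centre of its underside

How it is judged:
By the outcome, as a careful person would: the job done as asked, in the order asked, and still so for the second after the job is handed in, with the robot touching nothing.
It also fails if it takes over 64 s, if anything falls off the work surface, if the arm or the gripper's body presses on something with over 40 N, if the wrist force passes 120 N, or if a joint passes its speed limit or range.

## Working session

There is one attempt and no reset: what is moved stays moved. The work goes in short steps, Python scripts to look and compute and a tool call to move; the robot and the scene stay as the last step left them, time stands still between calls to the robot, and variables do not carry over. Pictures are saved under pics/ and viewed, on a budget of 10 in all, crops included, one or two more only if the job needs it, and the job is handed in when it is done.

Besides the shell and the picture viewer there is one more tool, called as a command line: name --argument value ..., lists and objects as JSON in quotes. play_rows: Moves the arm, as the interface text tells. Its arguments: {"type":"object","properties":{"targets":{"type":"array","items":{"type":"array","items":{"type":"array","items":{"type":"number"}}}}},"required":["targets"]}

View pics/top0.png

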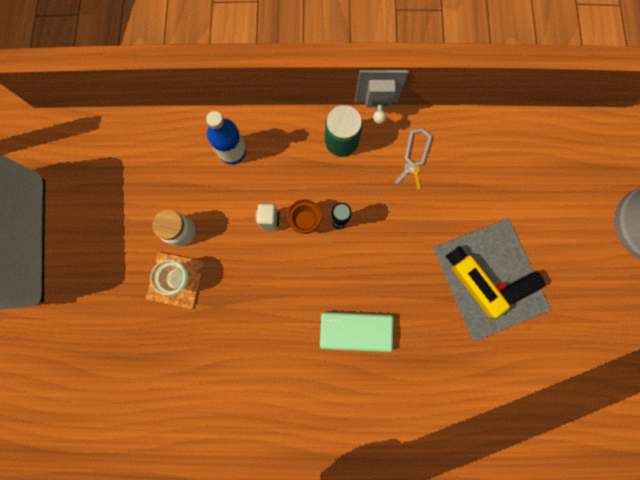

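View pics/side0.png

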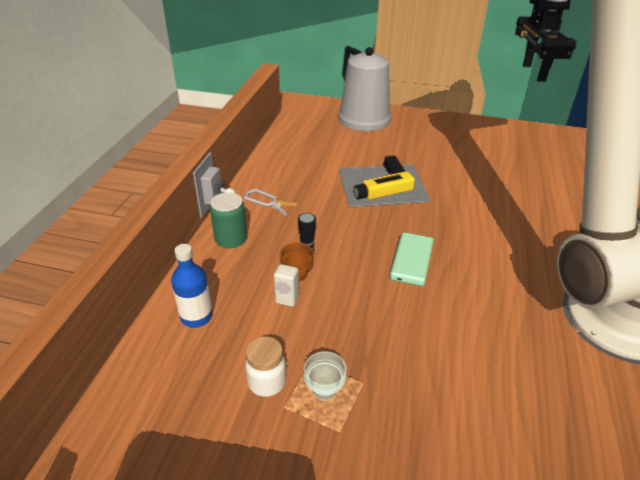

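```bash
cat > h.py <<'E'
import numpy as np, cv2
from station import *
def ray(n,uv):
    c=get_calibration(n);K=c['camera_matrix'];T=c['T']
    p=cv2.undistortPoints(np.array([[uv]],float),K,np.array(c['D']))[0,0]
    d=T[:3,:3]@np.array([p[0],-p[1],-1]); return T[:3,3],d
def atz(n,uv,z):
    o,d=ray(n,uv); return o+d*(z-o[2])/d[2]
def tri(a,b):
    o1,d1=ray('top',a);o2,d2=ray('side',b)
    A=np.c_[d1,-d2];s=np.linalg.lstsq(A,o2-o1,rcond=None)[0]
    p,q=o1+s[0]*d1,o2+s[1]*d2; return (p+q)/2,np.linalg.norm(p-q)
def proj(n,P):
    c=get_calibration(n);T=c['T'];q=(np.atleast_2d(P)-T[:3,3])@T[:3,:3]
    return cv2.projectPoints(q*[1,-1,-1],np.zeros(3),np.zeros(3),c['camera_matrix'],np.array(c['D']))[0][:,0]
E
python3 - <<'E'
from h import *
np.set_printoptions(precision=4,suppress=True)
t=cv2.imread('pics/top0.png');s=cv2.imread('pics/side0.png')
def crop(im,x,y,w,h,W,H): return cv2.resize(im[y:y+h,x:x+w],(W,H),interpolation=cv2.INTER_CUBIC)
out=np.vstack([np.hstack([crop(t,345,60,80,60,400,300),crop(s,180,140,80,60,400,300)]),
 np.hstack([crop(t,430,215,120,90+40,277,300),crop(t,250,185,120,60,523,300)[:,:523]])])
cv2.imwrite('pics/c1.png',out)
print('mat',[atz('top',p,.004) for p in((508,221),(549,310),(475,338),(436,249))])
print('knob',tri((380,117),(227,191)))
print('dish',atz('top',(305,216),.06),'clear',atz('top',(170,278),.066),'jar',atz('top',(170,222),.08),'bank',[atz('top',p,.022) for p in((321,313),(393,315),(392,352),(320,349))])
print('fl',atz('top',(341,211),.095),'bl',atz('top',(266,214),.078),'tin',atz('top',(344,122),.1),'soap',atz('top',(216,120),.165))
E
```

```text
mat [array([ 0.6251, -0.3678,  0.004 ]), array([ 0.4457, -0.4382,  0.004 ]), array([ 0.3922, -0.2873,  0.004 ]), array([ 0.5672, -0.2177,  0.004 ])]
knob (array([ 0.8243, -0.1017,  0.0688]), np.float64(0.00845618374235766))
dish [0.6222 0.044  0.06  ] clear [0.5026 0.2946 0.066 ] jar [0.6062 0.296  0.08  ] bank [array([0.44  , 0.0131, 0.022 ]), array([ 0.4367, -0.1251,  0.022 ]), array([ 0.3674, -0.1217,  0.022 ]), array([0.3725, 0.0148, 0.022 ])]
fl [ 0.6241 -0.0229  0.095 ] bl [0.6221 0.1163 0.078 ] tin [ 0.7949 -0.0294  0.1   ] soap [0.77   0.1965 0.165 ]
```

View pics/c1.png

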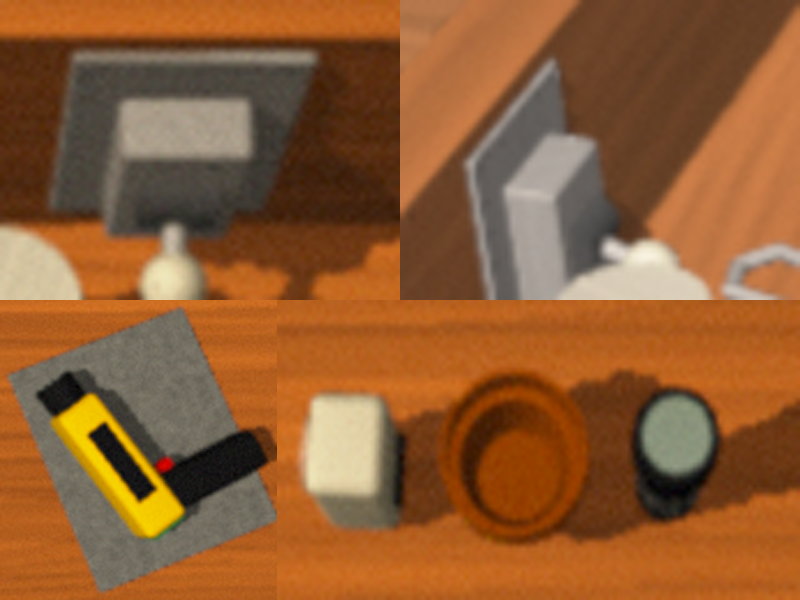

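```bash
cat > fit.py <<'E'
from h import *
from scipy.optimize import minimize
def rotz(a): return np.array([[np.cos(a),-np.sin(a),0],[np.sin(a),np.cos(a),0],[0,0,1]])
def roty(a): return np.array([[np.cos(a),0,np.sin(a)],[0,1,0],[-np.sin(a),0,np.cos(a)]])
BOX=np.array([[x,y,z] for x in(-.065,.060) for y in(-.02,.02) for z in(0,.036)])
def ymask(im):
    h=cv2.cvtColor(im,cv2.COLOR_BGR2HSV);m=cv2.inRange(h,(22,150,90),(36,255,255))
    n,l,s,_=cv2.connectedComponentsWithStats(cv2.morphologyEx(m,cv2.MORPH_CLOSE,np.ones((7,7))))
    return (l==1+s[1:,4].argmax()).astype(np.uint8)
def hull(pts): # 4x supersampled filled hull
    im=np.zeros((480*4,640*4),np.uint8);cv2.fillConvexPoly(im,cv2.convexHull((pts*4+2).round().astype(np.int32)),1);return im
def fit(ims,p0,pose,steps):
    M={}
    for n,im in ims.items():
        c=np.argwhere(ymask(im))[:,::-1].astype(float);M[n]=hull(c)
    def cost(p):
        R,t=pose(p);e=0
        for n in M:
            A=hull(proj(n,BOX@R.T+t));e+=(A^M[n]).sum()/M[n].sum()
        return e
    s=np.array([p0]+[np.add(p0,np.eye(len(p0))[i]*steps[i]) for i in range(len(p0))])
    r=minimize(cost,p0,method='Nelder-Mead',options=dict(initial_simplex=s,xatol=1e-5,fatol=1e-4,maxiter=300))
    return r.x,r.fun
E
python3 - <<'E'
from fit import *
ims={n:cv2.imread(f'pics/{n}0.png') for n in('top','side')}
f=lambda p:(rotz(p[2]),np.array([p[0],p[1],.004]))
for sel in(['top'],['side'],['top','side']):
    x,c=fit({n:ims[n] for n in sel},[.5,-.31,.66],f,[.01,.01,.1]);print(sel,x.round(4),np.degrees(x[2]).round(2),c)
    R,t=f(x);print('mid',(R@[.01,-.04,0]+t).round(4))
print('side mat',[atz('side',p,.004).round(4) for p in((341,168),(415,167),(428,202),(350,205))])
print('side coaster/dish')
E
```

```text
['top'] [ 0.4922 -0.2935  0.6347] 36.36 0.12534059945504086
mid [ 0.5239 -0.3198  0.004 ]
['side'] [ 0.4919 -0.2978  0.7397] 42.38 0.19930093432815757
mid [ 0.5262 -0.3206  0.004 ]
['top', 'side'] [ 0.4924 -0.295   0.6451] 36.96 0.3367837011430388
mid [ 0.5244 -0.321   0.004 ]
side mat [array([ 0.6256, -0.3674,  0.004 ]), array([ 0.4395, -0.424 ,  0.004 ]), array([ 0.3921, -0.2732,  0.004 ]), array([ 0.5696, -0.2121,  0.004 ])]
side coaster/dish
```

play_rows --targets '[[[0, 0.14, 0.138, 0, 0.17], [0, 0.14, 0.138, 0, 0.17], [0, 0.14, 0.138, 0, 0.17], [0, 0.14, 0.138, 0, 0.17], [0, 0.14, 0.138, 0, 0.17]]]'

```text
time_s: 0.52
tcp_pos: [0.3266, -0.4566, 0.2392]
ee_rot: [[-0.891, -0.455, -0.0], [-0.455, 0.891, 0.001], [-0.0, 0.001, -1.0]]
wrist_force: [0.2, 0.3, -0.9]
gripper_width: 0.999
```

play_rows --targets '[[[0, 0.14, 0.138, 0, 0.175], [0, 0.14, 0.138, 0, 0.175], [0, 0.14, 0.138, 0, 0.175], [0, 0.14, 0.138, 0, 0.175], [0, 0.14, 0.138, 0, 0.175]]]'

```text
time_s: 0.93
tcp_pos: [0.4669, -0.3184, 0.2393]
ee_rot: [[-0.798, -0.603, -0.0], [-0.603, 0.798, 0.0], [-0.0, 0.0, -1.0]]
wrist_force: [0.4, -0.8, -0.0]
gripper_width: 1.0
```

play_rows --targets '[[[0, 0.029, 0.028, -0.12, 0], [0, 0.029, 0.028, -0.12, 0], [0, 0.029, 0.028, -0.12, 0], [0, 0.029, 0.028, -0.12, 0], [0, 0.029, 0.028, -0.12, 0]]]'

```text
time_s: 1.35
tcp_pos: [0.493, -0.2922, 0.1173]
ee_rot: [[-0.798, -0.603, -0.006], [-0.603, 0.798, 0.001], [0.004, 0.005, -1.0]]
wrist_force: [-0.1, 0.5, 1.2]
gripper_width: 1.003
```

play_rows --targets '[[[0, 0, 0, -0.04, 0], [0, 0, 0, -0.07, 0], [0, 0, 0, -0.09, 0], [0, 0, 0, -0.09, 0], [0, 0, 0, -0.09, 0]]]'

```text
time_s: 1.77
tcp_pos: [0.495, -0.2941, 0.0312]
ee_rot: [[-0.799, -0.602, 0.002], [-0.602, 0.799, -0.001], [-0.001, -0.002, -1.0]]
wrist_force: [0.9, -0.3, 1.1]
gripper_width: 1.001
```

```bash
python3 - <<'E'
from h import *
s=sense();print(s['tcp_pos'],s['wrist_force'])
t=capture('top')[190:360,400:600];u=capture('side')[140:230,330:450]
cv2.imwrite('pics/g1.png',np.hstack([cv2.resize(t,(470,400)),cv2.resize(u,(330,400))]))
E
```

```text
[ 0.49504794 -0.29405359  0.03120406] [ 0.94062939 -0.30532868  1.06896698]
```

View pics/g1.png

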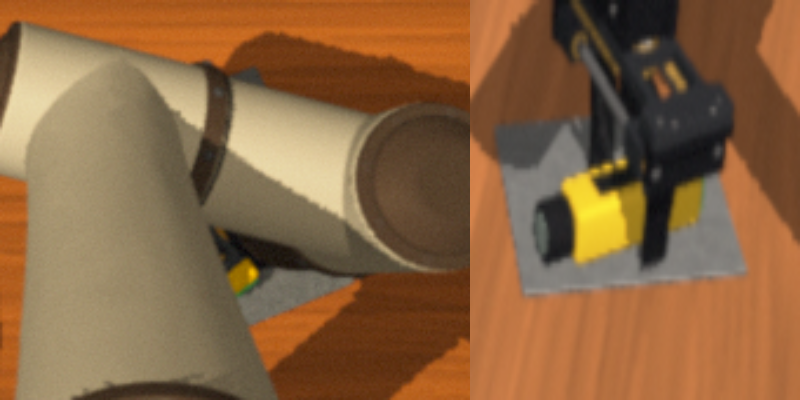

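play_rows --targets '[[[0.7, 0, 0, 0, 0], [0.7, 0, 0, 0, 0], [0.7, 0, 0, 0, 0], [0.7, 0, 0, 0, 0], [0.7, 0, 0, 0, 0]]]'

```text
time_s: 2.28
tcp_pos: [0.4944, -0.2929, 0.03]
ee_rot: [[-0.799, -0.602, 0.001], [-0.602, 0.799, -0.0], [-0.0, -0.001, -1.0]]
wrist_force: [0.8, 0.8, -0.8]
gripper_width: 0.706
```

play_rows --targets '[[[1, 0, 0, 0, 0], [1, 0, 0, 0, 0], [1, 0, 0, 0.03, 0], [1, 0, 0, 0.06, 0], [1, 0, 0, 0.06, 0]]]'

```text
time_s: 2.7
tcp_pos: [0.4978, -0.2944, 0.0951]
ee_rot: [[-0.797, -0.603, 0.01], [-0.603, 0.797, -0.005], [-0.005, -0.01, -1.0]]
wrist_force: [0.9, -0.6, -0.0]
gripper_width: 0.325
```

play_rows --targets '[[[1, -0.04, -0.025, 0, -0.09], [1, -0.08, -0.05, 0, -0.18], [1, -0.12, -0.075, 0, -0.267], [1, -0.161, -0.099, 0, -0.267], [1, -0.161, -0.099, 0, -0.267]]]'

```text
time_s: 3.12
tcp_pos: [0.3296, -0.3926, 0.0893]
ee_rot: [[-0.93, -0.368, -0.001], [-0.368, 0.93, 0.001], [0.001, 0.001, -1.0]]
wrist_force: [-0.7, 0.7, -0.2]
gripper_width: 0.02
```

```bash
python3 - <<'E'
from fit import *
s=sense();print(s['tcp_pos'],s['wrist_force'],s['gripper_width'])
c=capture('side');cv2.imwrite('pics/s2raw.png',c)
cv2.imwrite('pics/s2.png',cv2.resize(c[110:250,330:530],(800,560),interpolation=cv2.INTER_CUBIC))
E
```

```text
[ 0.32961354 -0.3925784   0.08934175] [-0.68003185  0.65937388 -0.18190257] 0.019814601972969415
```

View pics/s2.png

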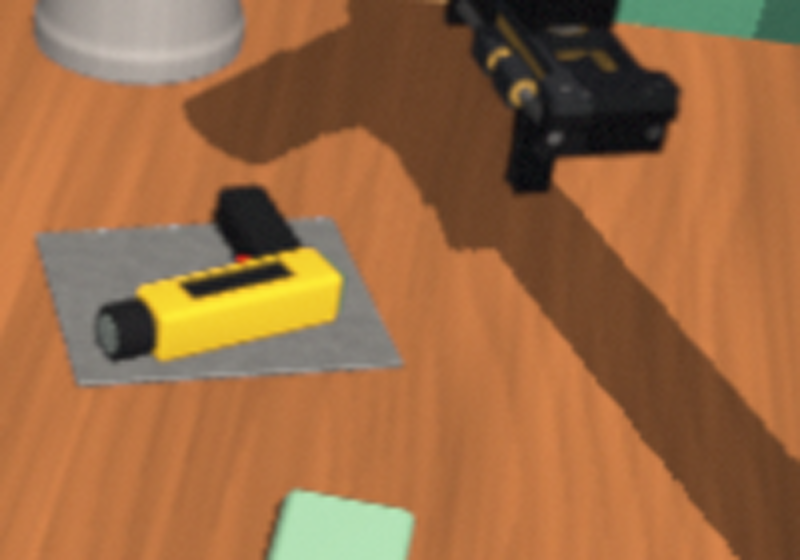

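play_rows --targets '[[[0, 0.04, 0.025, 0, 0.09], [0, 0.08, 0.05, 0, 0.18], [0, 0.12, 0.075, 0, 0.267], [0, 0.161, 0.099, 0, 0.267], [0, 0.161, 0.099, 0, 0.267]]]'

```text
time_s: 3.58
tcp_pos: [0.498, -0.2911, 0.0898]
ee_rot: [[-0.797, -0.604, 0.002], [-0.604, 0.797, -0.001], [-0.001, -0.002, -1.0]]
wrist_force: [0.1, -0.9, -0.3]
gripper_width: 0.306
```

play_rows --targets '[[[0, 0, 0, 0, 0], [0, 0, 0, 0, 0], [0, 0, 0, 0, 0], [0, 0, 0, 0, 0], [0, 0, 0, 0, 0]]]'

```text
time_s: 4.0
tcp_pos: [0.4932, -0.2935, 0.0896]
ee_rot: [[-0.8, -0.601, -0.0], [-0.601, 0.8, 0.0], [0.0, 0.0, -1.0]]
wrist_force: [-0.1, -0.8, 0.9]
gripper_width: 0.692
```

play_rows --targets '[[[0, 0, 0, 0, 0], [0, 0, 0, -0.03, 0], [0, 0, 0, -0.06, 0], [0, 0, 0, -0.06, 0], [0, 0, 0, -0.06, 0]]]'

```text
time_s: 4.42
tcp_pos: [0.4928, -0.2931, 0.0286]
ee_rot: [[-0.799, -0.601, -0.004], [-0.601, 0.799, 0.001], [0.003, 0.003, -1.0]]
wrist_force: [1.3, 0.3, 1.1]
gripper_width: 0.98
```

play_rows --targets '[[[1, 0, 0, 0, 0], [1, 0, 0, 0, 0], [1, 0, 0, 0, 0], [1, 0, 0, 0, 0], [1, 0, 0, 0, 0]]]'

```text
time_s: 4.83
tcp_pos: [0.4947, -0.293, 0.0305]
ee_rot: [[-0.799, -0.602, 0.002], [-0.602, 0.799, -0.0], [-0.001, -0.001, -1.0]]
wrist_force: [-0.1, -0.3, -0.2]
gripper_width: 0.704
```

play_rows --targets '[[[1, 0, 0, 0, 0], [1, 0, 0, 0, 0], [1, 0, 0, 0, 0], [1, 0, 0, 0, 0], [1, 0, 0, 0, 0]]]'

```text
time_s: 5.25
tcp_pos: [0.4937, -0.2926, 0.0295]
ee_rot: [[-0.799, -0.602, -0.001], [-0.602, 0.799, 0.001], [0.001, 0.001, -1.0]]
wrist_force: [-0.8, 2.1, 1.2]
gripper_width: 0.46
```

play_rows --targets '[[[1, 0, 0, 0, 0], [1, 0, 0, 0, 0], [1, 0, 0, 0.02, 0], [1, 0, 0, 0.05, 0], [1, 0, 0, 0.06, 0]]]'

```text
time_s: 5.67
tcp_pos: [0.4964, -0.294, 0.0925]
ee_rot: [[-0.798, -0.603, 0.006], [-0.603, 0.798, -0.003], [-0.003, -0.006, -1.0]]
wrist_force: [1.4, -0.2, -1.0]
gripper_width: 0.454
```

play_rows --targets '[[[1, -0.03, -0.019, 0, -0.06], [1, -0.065, -0.041, 0, -0.13], [1, -0.1, -0.06, 0, -0.2], [1, -0.135, -0.083, 0, -0.267], [1, -0.161, -0.099, 0, -0.267]]]'

```text
time_s: 6.08
tcp_pos: [0.3305, -0.3925, 0.0889]
ee_rot: [[-0.93, -0.367, -0.001], [-0.367, 0.93, 0.001], [0.0, 0.001, -1.0]]
wrist_force: [0.2, -1.1, -2.0]
gripper_width: 0.456
```

play_rows --targets '[[[1, 0, 0, 0, 0], [1, 0, 0, -0.02, 0], [1, 0, 0, -0.04, 0], [1, 0, 0, -0.05, 0], [1, 0, 0, -0.05, 0]]]'

```text
time_s: 6.5
tcp_pos: [0.3317, -0.3909, 0.0369]
ee_rot: [[-0.929, -0.369, -0.004], [-0.369, 0.929, 0.003], [0.003, 0.005, -1.0]]
wrist_force: [-1.0, 0.1, -2.7]
gripper_width: 0.457
```

```bash
python3 - <<'E'
from fit import *
s=sense();print(s['tcp_pos'],s['wrist_force'],s['gripper_width'])
c=capture('side');cv2.imwrite('pics/s3raw.png',c)
cv2.imwrite('pics/s3.png',cv2.resize(c[110:250,330:530],(800,560),interpolation=cv2.INTER_CUBIC))
E
```

```text
[ 0.3317101  -0.39087956  0.03692262] [-0.95300523  0.05645136 -2.72146576] 0.45713281028777447
```

View pics/s3.png

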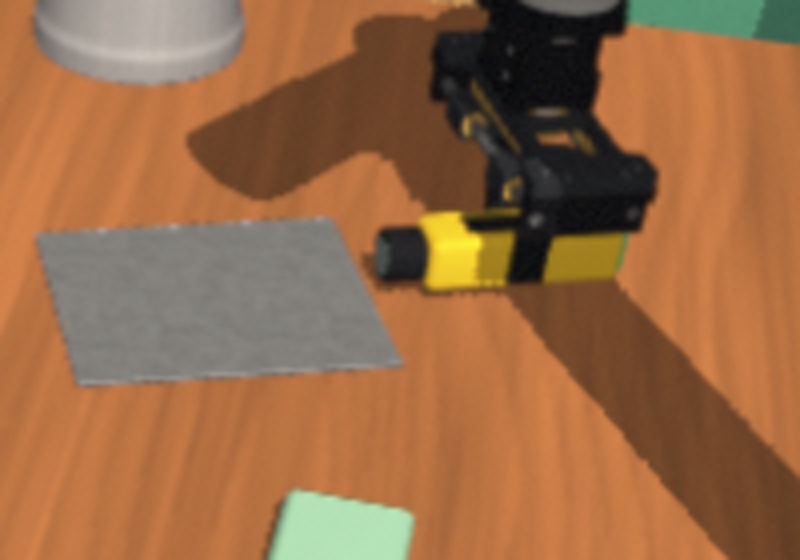

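play_rows --targets '[[[1, 0, 0, -0.006, 0], [1, 0, 0, -0.013, 0], [1, 0, 0, -0.013, 0], [1, 0.002, 0.001, -0.013, 0], [1, 0.0047, 0.0018, -0.013, 0]]]'

```text
time_s: 6.97
tcp_pos: [0.3367, -0.39, 0.0268]
ee_rot: [[-0.929, -0.37, -0.003], [-0.37, 0.929, 0.001], [0.002, 0.002, -1.0]]
wrist_force: [-10.4, -8.4, 0.4]
gripper_width: 0.46
```

play_rows --targets '[[[1, 0.0015, 0.0006, 0, 0], [1, 0.0028, 0.0011, 0, 0], [1, 0.0037, 0.0015, 0, 0], [1, 0.0037, 0.0015, 0, 0], [1, 0.0037, 0.0015, 0, 0]]]'

```text
time_s: 7.38
tcp_pos: [0.3368, -0.3895, 0.027]
ee_rot: [[-0.93, -0.367, -0.008], [-0.367, 0.93, 0.002], [0.007, 0.004, -1.0]]
wrist_force: [-15.3, -12.1, 3.0]
gripper_width: 0.461
```

play_rows --targets '[[[1, 0.0015, 0.0006, 0, 0], [1, 0.0028, 0.0011, 0, 0], [1, 0.0037, 0.0015, 0, 0], [1, 0.0037, 0.0015, 0, 0], [1, 0.0037, 0.0015, 0, 0]]]'

```text
time_s: 7.8
tcp_pos: [0.3369, -0.3876, 0.0267]
ee_rot: [[-0.931, -0.366, -0.014], [-0.366, 0.931, 0.004], [0.012, 0.009, -1.0]]
wrist_force: [-22.4, -16.9, 4.8]
gripper_width: 0.457
```

play_rows --targets '[[[1, -0.002, -0.0007, 0.0025, 0], [1, 0, 0, 0.007, 0], [1, 0.002, 0.0008, 0.0105, 0], [1, 0.0034, 0.0014, 0.014, 0], [1, 0.0034, 0.0014, 0.014, 0]]]'

```text
time_s: 8.22
tcp_pos: [0.3436, -0.3859, 0.041]
ee_rot: [[-0.93, -0.368, -0.009], [-0.368, 0.93, 0.002], [0.008, 0.006, -1.0]]
wrist_force: [-12.9, -9.9, 0.1]
gripper_width: 0.46
```

```bash
python3 - <<'E'
from fit import *
s=sense();print(s['tcp_pos'],s['wrist_force'],s['gripper_width'])
c=capture('side');cv2.imwrite('pics/s4raw.png',c)
cv2.imwrite('pics/s4.png',cv2.resize(c[150:220,380:520],(800,400),interpolation=cv2.INTER_CUBIC))
E
```

```text
[ 0.34364044 -0.38591954  0.04098836] [-12.87553144  -9.91003707   0.0604107 ] 0.46039059233371055
```

View pics/s4.png

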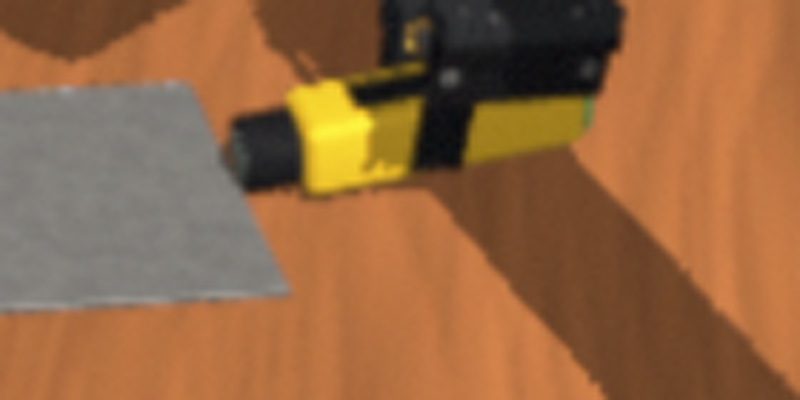

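play_rows --targets '[[[1, 0.0034, 0.0014, 0.0066, 0], [1, 0.0074, 0.003, 0.0128, 0], [1, 0.012, 0.0047, 0.0186, 0], [1, 0.0168, 0.0066, 0.0239, 0], [1, 0.0168, 0.0066, 0.0239, 0]]]'

```text
time_s: 8.68
tcp_pos: [0.3638, -0.3794, 0.0657]
ee_rot: [[-0.929, -0.37, -0.004], [-0.37, 0.929, 0.0], [0.004, 0.002, -1.0]]
wrist_force: [-7.3, -4.3, 3.1]
gripper_width: 0.456
```

play_rows --targets '[[[1, 0.0026, 0.001, 0.0025, 0], [1, 0.0053, 0.0021, 0.0049, 0], [1, 0.0082, 0.0032, 0.0072, 0], [1, 0.011, 0.0044, 0.0093, 0], [1, 0.011, 0.0044, 0.0093, 0]]]'

```text
time_s: 9.1
tcp_pos: [0.3748, -0.3748, 0.0745]
ee_rot: [[-0.929, -0.37, -0.004], [-0.37, 0.929, 0.0], [0.003, 0.002, -1.0]]
wrist_force: [-5.8, -3.4, 1.2]
gripper_width: 0.457
```

```bash
python3 - <<'E'
from fit import *
s=sense();print(s['tcp_pos'],s['wrist_force'],s['gripper_width'])
c=capture('side');cv2.imwrite('pics/s5raw.png',c)
cv2.imwrite('pics/s5.png',cv2.resize(c[140:220,380:540],(800,400),interpolation=cv2.INTER_CUBIC))
E
```

```text
[ 0.37480789 -0.37476539  0.07446288] [-5.7859853  -3.3619212   1.15854044] 0.45720686351603784
```

View pics/s5.png

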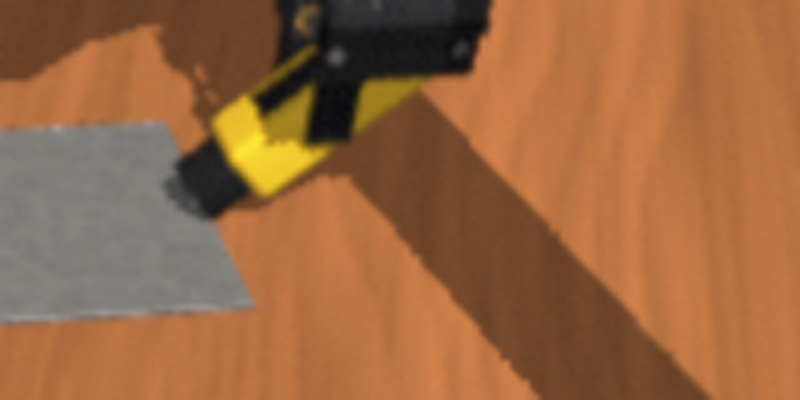

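play_rows --targets '[[[1, 0.003, 0.0012, 0.0018, 0], [1, 0.006, 0.0024, 0.0035, 0], [1, 0.0075, 0.003, 0.0042, 0], [1, 0.0075, 0.003, 0.0042, 0], [1, 0.0075, 0.003, 0.0042, 0]]]'

```text
time_s: 9.57
tcp_pos: [0.3821, -0.3719, 0.0786]
ee_rot: [[-0.929, -0.37, -0.004], [-0.37, 0.929, 0.0], [0.004, 0.002, -1.0]]
wrist_force: [-5.4, -3.8, 1.2]
gripper_width: 0.454
```

play_rows --targets '[[[1, -0.003, -0.001, 0.01, 0], [1, -0.003, -0.001, 0.05, 0], [1, -0.003, -0.001, 0.09, 0], [1, -0.003, -0.001, 0.12, 0], [1, -0.003, -0.001, 0.12, 0]]]'

```text
time_s: 9.98
tcp_pos: [0.3848, -0.3753, 0.2067]
ee_rot: [[-0.928, -0.371, 0.014], [-0.372, 0.928, -0.01], [-0.009, -0.015, -1.0]]
wrist_force: [1.2, -0.3, -1.1]
gripper_width: 0.46
```

play_rows --targets '[[[1, 0, 0, 0, 0], [1, 0, 0, 0, 0], [1, 0, 0, 0, 0], [1, 0, 0, 0, 0], [1, 0, 0, 0, 0]]]'

```text
time_s: 10.4
tcp_pos: [0.3805, -0.3724, 0.1966]
ee_rot: [[-0.929, -0.37, -0.002], [-0.37, 0.929, 0.001], [0.002, 0.002, -1.0]]
wrist_force: [0.6, 0.0, -2.0]
gripper_width: 0.459
```

```bash
python3 - <<'E'
from fit import *
np.set_printoptions(precision=4,suppress=True)
s=sense();print(s['tcp_pos'],s['wrist_force'],s['gripper_width'],s['ee_rot'])
c=capture('side');cv2.imwrite('pics/s6raw.png',c)
t=capture('top');cv2.imwrite('pics/t6raw.png',t)
cv2.imwrite('pics/s6.png',np.hstack([cv2.resize(c[70:230,380:580],(500,400),interpolation=cv2.INTER_CUBIC),cv2.resize(t[240:400,400:520],(300,400))]))
E
```

```text
[ 0.3805 -0.3724  0.1966] [ 0.5598  0.0235 -2.0498] 0.4585845751248615 [[-0.9291 -0.3698 -0.0024]
 [-0.3698  0.9291  0.0014]
 [ 0.0017  0.0021 -1.    ]]
```

View pics/s6.png

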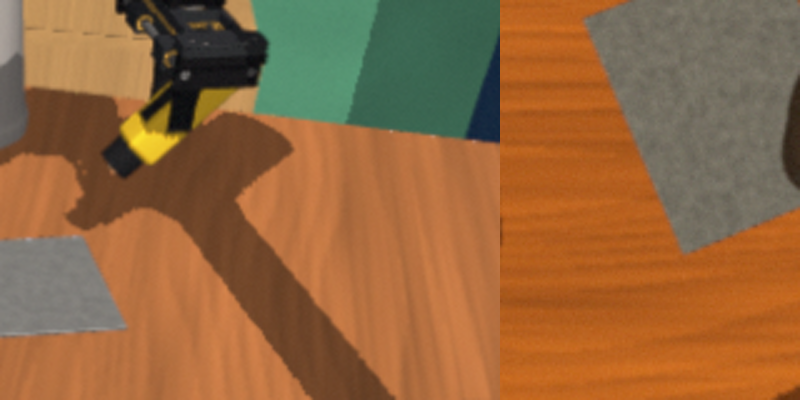

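```bash
cat >> fit.py <<'E'
def pose(tcp,yaw,th,gx=.0025,gz=.028):
    R=rotz(yaw)@roty(th); return R,np.array(tcp)+[0,0,.002]-R@[gx,0,gz]
E
python3 - <<'E'
from fit import *
np.set_printoptions(precision=4,suppress=True)
tcp=[.3805,-.3724,.1966]
for th in(38,42,46,50):
    R,t=pose(tcp,np.radians(21.7),np.radians(th))
    P=np.array([[.085,0,.018],[.085,0,.0355],[.085,0,.0005],[.06,.02,.036],[.06,.02,0]])@R.T+t
    print(th,((proj('side',P)-[380,70])*2.5).round(1).tolist(),P[0])
E
```

```text
38 [[101.9, 158.9], [92.6, 146.2], [110.9, 171.4], [121.3, 139.8], [140.0, 166.3]] [ 0.4352 -0.3506  0.1399]
42 [[105.7, 162.4], [95.4, 150.6], [115.8, 174.1], [123.1, 143.1], [144.0, 167.9]] [ 0.4312 -0.3522  0.136 ]
46 [[109.8, 165.7], [98.5, 154.7], [120.8, 176.4], [125.1, 146.2], [148.0, 169.1]] [ 0.4271 -0.3539  0.1323]
50 [[114.1, 168.6], [102.0, 158.6], [126.1, 178.4], [127.3, 149.1], [152.3, 170.0]] [ 0.4227 -0.3556  0.129 ]
```

```bash
python3 - <<'E'
from fit import *
print(proj('side',[[.622,.044,.06],[.622,.077,.06],[.655,.044,.06],[.589,.044,.06],[.622,.011,.06]]), proj('top',[.622,.044,.06]))
im=cv2.imread('pics/side0.png')[225:315,250:370];cv2.imwrite('pics/d.png',cv2.resize(im,(800,600),interpolation=cv2.INTER_CUBIC))
E
```

```text
[[298.37708296 251.77237229]
 [293.5782786  262.74344877]
 [282.17455957 248.90240157]
 [314.77937984 254.67674244]
 [302.95054627 241.31742298]] [[305.01224334 216.12625365]]
```

View pics/d.png

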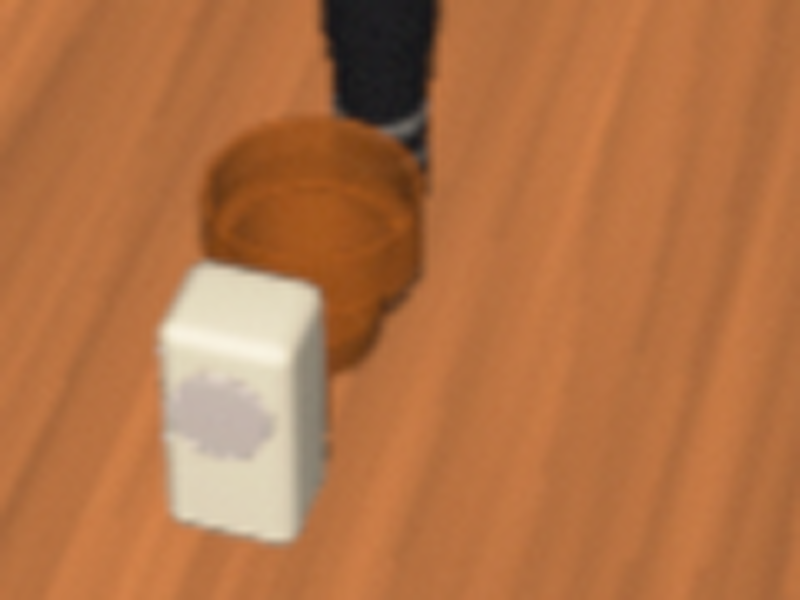

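play_rows --targets '[[[1, 0.003, 0.01, 0, -0.06], [1, 0.01, 0.034, 0, -0.14], [1, 0.02, 0.065, 0, -0.22], [1, 0.029, 0.1, 0, -0.3], [1, 0.038, 0.13, 0, -0.379]]]'

```text
time_s: 10.92
tcp_pos: [0.4189, -0.2412, 0.1976]
ee_rot: [[-1.0, 0.005, -0.001], [0.005, 1.0, 0.0], [0.001, 0.0, -1.0]]
wrist_force: [-0.3, 0.9, -1.9]
gripper_width: 0.456
```

play_rows --targets '[[[1, 0.01, 0.033, 0, 0], [1, 0.02, 0.066, 0, 0], [1, 0.029, 0.1, 0, 0], [1, 0.039, 0.132, 0, 0], [1, 0.048, 0.165, 0, 0]]]'

```text
time_s: 11.33
tcp_pos: [0.4673, -0.0761, 0.1979]
ee_rot: [[-1.0, -0.0, 0.0], [-0.0, 1.0, -0.0], [-0.0, -0.0, -1.0]]
wrist_force: [0.4, -0.3, -2.2]
gripper_width: 0.455
```

play_rows --targets '[[[1, 0.01, 0.033, 0, 0], [1, 0.019, 0.065, 0, 0], [1, 0.027, 0.09, 0, 0], [1, 0.033, 0.11, 0, 0], [1, 0.036, 0.12, 0, 0]]]'

```text
time_s: 11.75
tcp_pos: [0.5038, 0.0446, 0.1977]
ee_rot: [[-1.0, -0.002, 0.0], [-0.002, 1.0, 0.0], [-0.0, 0.0, -1.0]]
wrist_force: [0.3, 0.2, -2.1]
gripper_width: 0.455
```

```bash
python3 - <<'E'
from fit import *
np.set_printoptions(precision=4,suppress=True)
tcp=sense()['tcp_pos'];print(tcp)
c=capture('side');t=capture('top')
cv2.imwrite('pics/s7raw.png',c);cv2.imwrite('pics/t7raw.png',t)
cv2.imwrite('pics/s7.png',np.hstack([cv2.resize(c[170:290,270:390],(600,600),interpolation=cv2.INTER_CUBIC),cv2.resize(t[190:310,285:325],(200,600))]))
for th in(42,46,50):
    R,t=pose(tcp,0,np.radians(th))
    P=np.array([[.085,0,.018],[.085,0,.0355],[.085,0,.0005],[.06,.02,.036],[.06,.02,0],[.185,0,.018]])@R.T+t
    print(th,((proj('side',P)-[270,170])*5).round(0).tolist(),P[0],P[-1])
E
```

```text
[0.5038 0.0446 0.1977]
42 [[306.0, 280.0], [275.0, 247.0], [336.0, 313.0], [313.0, 250.0], [376.0, 320.0], [114.0, 385.0]] [0.5585 0.0446 0.1371] [0.6328 0.0446 0.0701]
46 [[317.0, 290.0], [285.0, 258.0], [350.0, 321.0], [319.0, 258.0], [388.0, 325.0], [138.0, 406.0]] [0.554  0.0446 0.1334] [0.6234 0.0446 0.0615]
50 [[330.0, 299.0], [295.0, 269.0], [364.0, 329.0], [326.0, 266.0], [399.0, 330.0], [163.0, 426.0]] [0.5492 0.0446 0.1301] [0.6135 0.0446 0.0535]
```

View pics/s7.png

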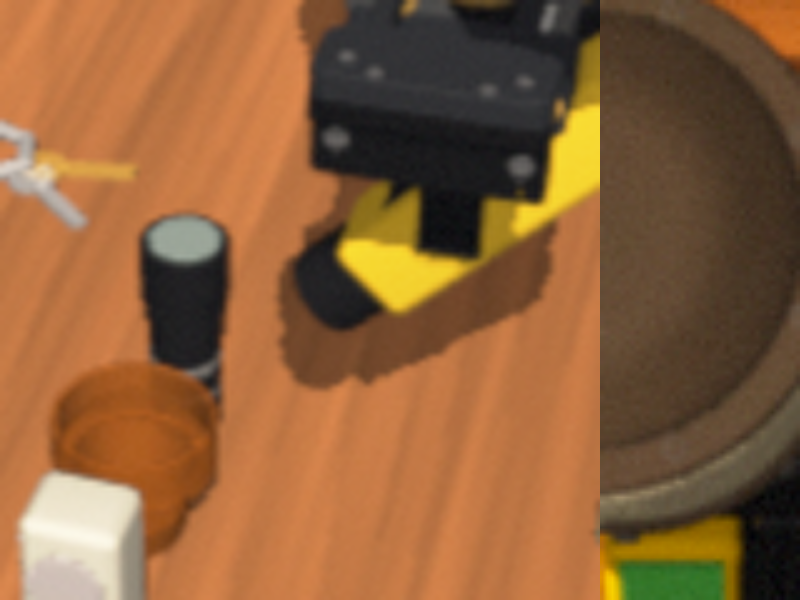

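```bash
python3 - <<'E'
from fit import *
im=cv2.imread('pics/s7raw.png');m=ymask(im)
# lower silhouette of yellow: lowest yellow pixel per column
h=cv2.cvtColor(im,cv2.COLOR_BGR2HSV);m=cv2.inRange(h,(22,120,60),(36,255,255))[:,:]
xs=np.arange(353,392);ys=np.array([np.flatnonzero(m[:260,x]).max() if m[:260,x].any() else np.nan for x in xs])
print(ys); k=np.isfinite(ys);print('obs',np.polyfit(xs[k],ys[k],1))
for th in(40,42,44,46,48,50):
    R,t=pose([.5038,.0446,.1977],0,np.radians(th))
    q=proj('side',np.array([[.055,.02,.004],[-.03,.02,.004]])@R.T+t);print(th,(q[1,1]-q[0,1])/(q[1,0]-q[0,0]),q[0])
E
```

```text
[229 229 228 228 227 226 226 225 225 224 223 222 222 221 220 220 219 219
 218 217 216 216 216 215 214 214 213 212 211 211 210 210 209 208 208 207
 206 206 205]
obs [ -0.64230769 456.24615385]
40 -0.48650850202741297 [345.05157285 230.76177864]
42 -0.5309008497862645 [346.04024712 231.29634302]
44 -0.5777420075160741 [347.04555422 231.80492328]
46 -0.6273629201263319 [348.06640996 232.28698721]
48 -0.6801493741164241 [349.10171671 232.7420275 ]
50 -0.7365544411889554 [350.15036411 233.169562  ]
```

play_rows --targets '[[[1, 0, 0, 0, 0], [1, 0, 0, 0, 0], [1, 0, 0, 0, 0], [1, 0, 0, 0, 0], [1, 0, 0, 0, 0]]]'

```text
time_s: 12.27
tcp_pos: [0.5028, 0.0416, 0.198]
ee_rot: [[-1.0, 0.001, 0.0], [0.001, 1.0, -0.0], [-0.0, -0.0, -1.0]]
wrist_force: [-0.1, -0.0, -1.1]
gripper_width: 0.459
```

play_rows --targets '[[[1, 0, 0, 0, 0], [1, 0, 0, 0, 0], [1, 0, 0, 0, 0], [1, 0, 0, 0, 0], [1, 0, 0, 0, 0]]]'

```text
time_s: 12.68
tcp_pos: [0.503, 0.0423, 0.1979]
ee_rot: [[-1.0, 0.0, -0.0], [0.0, 1.0, -0.0], [0.0, -0.0, -1.0]]
wrist_force: [-0.2, 0.1, -2.5]
gripper_width: 0.461
```

play_rows --targets '[[[1, 0, 0, 0, 0], [1, 0, 0, 0, 0], [1, 0, 0, 0, 0], [1, 0, 0, 0, 0], [1, 0, 0, 0, 0]]]'

```text
time_s: 13.1
tcp_pos: [0.503, 0.0423, 0.1979]
ee_rot: [[-1.0, 0.0, -0.0], [0.0, 1.0, 0.0], [0.0, 0.0, -1.0]]
wrist_force: [-0.1, 0.4, -2.3]
gripper_width: 0.459
```

play_rows --targets '[[[1, 0, 0, 0, 0], [1, 0, 0, 0, 0], [1, 0, 0, 0, 0], [1, 0, 0, 0, 0], [1, 0, 0, 0, 0]]]'

```text
time_s: 13.52
tcp_pos: [0.503, 0.0423, 0.198]
ee_rot: [[-1.0, 0.0, 0.0], [0.0, 1.0, 0.0], [-0.0, 0.0, -1.0]]
wrist_force: [-1.0, -0.0, -2.8]
gripper_width: 0.458
```

play_rows --targets '[[[1, 0.0015, 0.0015, 0, 0], [1, 0.0015, 0.0015, 0, 0], [1, 0.0015, 0.0015, 0, 0], [1, 0.0015, 0.0015, 0, 0], [1, 0.0015, 0.0015, 0, 0]]]'

```text
time_s: 13.93
tcp_pos: [0.5045, 0.0438, 0.1979]
ee_rot: [[-1.0, 0.0, -0.0], [0.0, 1.0, -0.0], [0.0, -0.0, -1.0]]
wrist_force: [0.5, -0.3, -1.7]
gripper_width: 0.46
```

play_rows --targets '[[[1, 0, 0, 0, 0], [1, 0, 0, 0, 0], [1, 0, 0, 0, 0], [1, 0, 0, 0, 0], [1, 0, 0, 0, 0]]]'

```text
time_s: 14.35
tcp_pos: [0.5045, 0.0438, 0.198]
ee_rot: [[-1.0, 0.0, 0.0], [0.0, 1.0, 0.0], [-0.0, 0.0, -1.0]]
wrist_force: [-0.0, 0.7, -3.2]
gripper_width: 0.46
```

play_rows --targets '[[[1, 0, 0, 0, 0], [1, 0, 0, 0, 0], [1, 0, 0, 0, 0], [1, 0, 0, 0, 0], [1, 0, 0, 0, 0]]]'

```text
time_s: 14.77
tcp_pos: [0.5045, 0.0438, 0.1979]
ee_rot: [[-1.0, 0.0, 0.0], [0.0, 1.0, 0.0], [-0.0, 0.0, -1.0]]
wrist_force: [0.8, -0.1, -2.0]
gripper_width: 0.458
```

play_rows --targets '[[[1, 0, 0, 0, 0], [1, 0, 0, 0, 0], [1, 0, 0, 0, 0], [1, 0, 0, 0, 0], [1, 0, 0, 0, 0]]]'

```text
time_s: 15.18
tcp_pos: [0.5045, 0.0438, 0.198]
ee_rot: [[-1.0, 0.0, 0.0], [0.0, 1.0, 0.0], [-0.0, 0.0, -1.0]]
wrist_force: [0.5, 0.1, -2.4]
gripper_width: 0.457
```

play_rows --targets '[[[1, 0, -0.01, 0, 0], [1, 0, -0.035, 0, 0.05], [1, 0, -0.065, 0, 0.12], [1, 0, -0.1, 0, 0.2], [1, 0, -0.13, 0, 0.28]]]'

```text
time_s: 15.6
tcp_pos: [0.5041, -0.0881, 0.198]
ee_rot: [[-0.96, -0.28, -0.0], [-0.28, 0.96, -0.0], [0.0, -0.0, -1.0]]
wrist_force: [0.2, -0.2, -1.7]
gripper_width: 0.458
```

play_rows --targets '[[[1, 0.002, -0.033, 0, 0.08], [1, 0.004, -0.066, 0, 0.16], [1, 0.006, -0.1, 0, 0.24], [1, 0.008, -0.135, 0, 0.32], [1, 0.009, -0.165, 0, 0.366]]]'

```text
time_s: 16.02
tcp_pos: [0.5131, -0.2538, 0.1979]
ee_rot: [[-0.797, -0.604, -0.0], [-0.604, 0.797, -0.0], [0.0, -0.0, -1.0]]
wrist_force: [1.0, 0.1, -2.6]
gripper_width: 0.456
```

play_rows --targets '[[[1, 0, -0.015, -0.02, 0], [1, 0, -0.019, -0.05, 0], [1, 0, -0.019, -0.08, 0], [1, 0, -0.019, -0.093, 0], [1, 0, -0.019, -0.093, 0]]]'

```text
time_s: 16.43
tcp_pos: [0.5103, -0.2701, 0.1008]
ee_rot: [[-0.8, -0.6, -0.009], [-0.6, 0.8, 0.003], [0.005, 0.007, -1.0]]
wrist_force: [-0.3, -0.2, -2.7]
gripper_width: 0.455
```

play_rows --targets '[[[1, 0, 0, 0, 0], [1, 0, 0, 0, 0], [1, 0, 0, -0.008, 0], [1, 0, 0, -0.015, 0], [1, 0, 0, -0.015, 0]]]'

```text
time_s: 16.85
tcp_pos: [0.5128, -0.2697, 0.089]
ee_rot: [[-0.799, -0.602, -0.002], [-0.602, 0.799, 0.001], [0.001, 0.002, -1.0]]
wrist_force: [-0.5, 0.6, -2.3]
gripper_width: 0.459
```

play_rows --targets '[[[1, 0, 0, -0.006, 0], [1, 0, 0, -0.0105, 0], [1, -0.0035, -0.0026, -0.0135, 0], [1, -0.007, -0.0053, -0.0155, 0], [1, -0.012, -0.009, -0.02, 0]]]'

```text
time_s: 17.27
tcp_pos: [0.5028, -0.2796, 0.0711]
ee_rot: [[-0.798, -0.603, 0.004], [-0.603, 0.798, -0.001], [-0.002, -0.003, -1.0]]
wrist_force: [0.6, 1.0, 3.5]
gripper_width: 0.457
```

play_rows --targets '[[[1, -0.0048, -0.0036, -0.005, 0], [1, -0.0092, -0.0069, -0.01, 0], [1, -0.0131, -0.0099, -0.0155, 0], [1, -0.0168, -0.0126, -0.022, 0], [1, -0.0198, -0.0149, -0.028, 0]]]'

```text
time_s: 17.68
tcp_pos: [0.4815, -0.2947, 0.0413]
ee_rot: [[-0.799, -0.601, 0.001], [-0.601, 0.799, -0.0], [-0.001, -0.001, -1.0]]
wrist_force: [2.6, 0.6, 1.7]
gripper_width: 0.453
```

play_rows --targets '[[[1, -0.0026, -0.002, -0.007, 0], [1, -0.0048, -0.0036, -0.0125, 0], [1, -0.0048, -0.0036, -0.0125, 0], [1, -0.0048, -0.0036, -0.0125, 0], [1, -0.0048, -0.0036, -0.0125, 0]]]'

```text
time_s: 18.1
tcp_pos: [0.4771, -0.2978, 0.03]
ee_rot: [[-0.798, -0.603, -0.0], [-0.603, 0.798, -0.0], [0.0, -0.0, -1.0]]
wrist_force: [1.5, 1.8, 7.7]
gripper_width: 0.46
```

```bash
python3 - <<'E'
from fit import *
c=capture('side')
cv2.imwrite('pics/s8.png',cv2.resize(c[140:220,330:450],(600,400),interpolation=cv2.INTER_CUBIC))
E
```

```text
(no output)
```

View pics/s8.png

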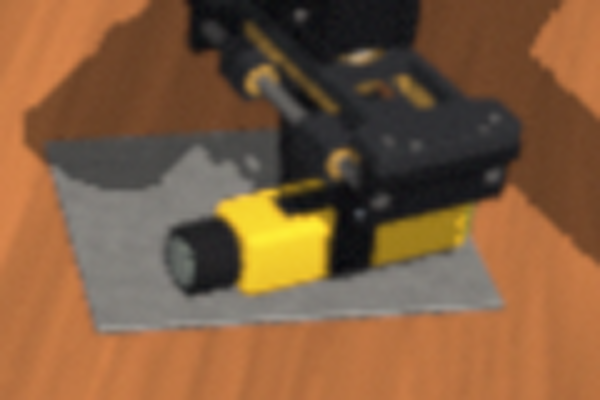

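play_rows --targets '[[[0, 0, 0, 0, 0], [0, 0, 0, 0, 0], [0, 0, 0, 0, 0], [0, 0, 0, 0, 0], [0, 0, 0, 0, 0]]]'

```text
time_s: 18.57
tcp_pos: [0.4762, -0.2976, 0.0288]
ee_rot: [[-0.799, -0.602, -0.002], [-0.602, 0.799, 0.001], [0.001, 0.002, -1.0]]
wrist_force: [-0.5, -0.5, -0.3]
gripper_width: 0.75
```

play_rows --targets '[[[0, 0, 0, 0, 0], [0, 0, 0, 0, 0], [0, 0, 0, 0, 0], [0, 0, 0, 0.015, 0], [0, 0, 0, 0.04, 0]]]'

```text
time_s: 18.98
tcp_pos: [0.4748, -0.297, 0.0673]
ee_rot: [[-0.799, -0.601, -0.006], [-0.601, 0.799, 0.002], [0.004, 0.006, -1.0]]
wrist_force: [0.7, -1.7, -0.2]
gripper_width: 0.989
```

play_rows --targets '[[[0, -0.02, 0.02, 0.04, -0.1], [0, -0.04, 0.04, 0.08, -0.22], [0, -0.06, 0.07, 0.11, -0.34], [0, -0.09, 0.1, 0.13, -0.46], [0, -0.11, 0.11, 0.135, -0.58]]]'

```text
time_s: 19.4
tcp_pos: [0.3704, -0.1892, 0.2051]
ee_rot: [[-0.998, -0.06, 0.004], [-0.06, 0.998, -0.001], [-0.004, -0.001, -1.0]]
wrist_force: [1.2, 1.0, 0.7]
gripper_width: 1.004
```

```bash
python3 - <<'E'
from fit import *
np.set_printoptions(precision=4,suppress=True)
print(sense()['tcp_pos'])
ims={n:capture(n) for n in('top','side')}
for n in ims: cv2.imwrite(f'pics/{n}9.png',ims[n]); print(n,ymask(ims[n]).sum())
f=lambda p:(rotz(p[2]),np.array([p[0],p[1],.004]))
for sel in(['top'],['side'],['top','side']):
    x,c=fit({n:ims[n] for n in sel},[.475,-.299,.646],f,[.01,.01,.1]);R,t=f(x);print(sel,x,np.degrees(x[2]),c,'mid',R@[.01,-.04,0]+t)
# mat outline from the first top picture: grey = low saturation
def mat(n):
    im=cv2.imread(f'pics/{n}0.png');h=cv2.cvtColor(im,cv2.COLOR_BGR2HSV)
    m=cv2.inRange(h,(0,0,40),(180,70,170))
    N,l,s,_=cv2.connectedComponentsWithStats(m)
    u=np.argwhere(l==l[240 if n=='top' else 175, 500 if n=='top' else 365])[:,::-1].astype(np.float32)
    q=cv2.approxPolyDP(cv2.convexHull(u.astype(np.int32)),8,True)[:,0];print(n,len(u),q.tolist(),np.mean([atz(n,p,.004) for p in q],0))
mat('top');mat('side')
E
```

```text
[ 0.3704 -0.1892  0.2051]
top 1206
side 891
['top'] [ 0.4711 -0.3027  0.6463] 37.02840258812981 0.137043354091468 mid [ 0.5032 -0.3286  0.004 ]
['side'] [ 0.4684 -0.3046  0.7525] 43.11302293742395 0.20589637094028732 mid [ 0.503  -0.3269  0.004 ]
['top', 'side'] [ 0.471  -0.3031  0.6898] 39.51993911252328 0.3578105764538012 mid [ 0.5041 -0.3276  0.004 ]
top 5513 [[549, 309], [474, 340], [434, 248], [507, 219]] [ 0.5086 -0.3258  0.004 ]
side 1751 [[429, 201], [349, 205], [339, 169], [410, 164]] [ 0.5114 -0.3216  0.004 ]
```

play_rows --targets '[[[0, 0.02, 0.018, 0, 0.1], [0, 0.04, 0.036, 0, 0.2], [0, 0.06, 0.055, 0, 0.3], [0, 0.075, 0.07, 0, 0.4], [0, 0.085, 0.078, 0, 0.502]]]'

```text
time_s: 19.92
tcp_pos: [0.4563, -0.1105, 0.2029]
ee_rot: [[-0.839, -0.544, 0.001], [-0.544, 0.839, 0.0], [-0.0, -0.0, -1.0]]
wrist_force: [-0.1, -0.1, -0.4]
gripper_width: 1.004
```

play_rows --targets '[[[0, 0.02, 0.018, 0, 0.1], [0, 0.04, 0.036, 0, 0.2], [0, 0.06, 0.055, 0, 0.3], [0, 0.075, 0.07, 0, 0.4], [0, 0.085, 0.078, 0, 0.502]]]'

```text
time_s: 20.33
tcp_pos: [0.5414, -0.0324, 0.2024]
ee_rot: [[-0.474, -0.88, -0.0], [-0.88, 0.474, -0.0], [0.0, 0.0, -1.0]]
wrist_force: [-0.3, -0.0, 0.1]
gripper_width: 1.004
```

play_rows --targets '[[[0, 0.02, 0.018, 0, 0.1], [0, 0.04, 0.036, 0, 0.2], [0, 0.06, 0.055, 0, 0.3], [0, 0.08, 0.07, 0, 0.4], [0, 0.086, 0.077, 0, 0.501]]]'

```text
time_s: 20.75
tcp_pos: [0.6283, 0.0449, 0.2019]
ee_rot: [[0.007, -1.0, 0.001], [-1.0, -0.007, -0.0], [0.0, -0.001, -1.0]]
wrist_force: [-0.2, -0.2, -0.1]
gripper_width: 1.001
```

play_rows --targets '[[[0, 0, 0, -0.03, 0], [0, 0, 0, -0.06, 0], [0, 0, 0, -0.08, 0], [0, 0, 0, -0.08, 0], [0, 0, 0, -0.08, 0]]]'

```text
time_s: 21.17
tcp_pos: [0.6255, 0.0428, 0.1219]
ee_rot: [[0.0, -1.0, -0.003], [-1.0, -0.0, -0.001], [0.001, 0.003, -1.0]]
wrist_force: [0.1, 0.1, 1.0]
gripper_width: 1.001
```

play_rows --targets '[[[0, -0.0025, 0.002, -0.02, 0], [0, -0.0025, 0.002, -0.045, 0], [0, -0.0025, 0.002, -0.065, 0], [0, -0.0025, 0.002, -0.065, 0], [0, -0.0025, 0.002, -0.065, 0]]]'

```text
time_s: 21.58
tcp_pos: [0.6241, 0.0451, 0.0591]
ee_rot: [[0.001, -1.0, 0.001], [-1.0, -0.001, -0.0], [0.0, -0.001, -1.0]]
wrist_force: [0.3, 0.3, 0.2]
gripper_width: 0.997
```

play_rows --targets '[[[0, 0, 0, 0, 0], [0, 0, 0, 0, 0], [0, 0, 0, 0, 0], [0, 0, 0, 0, 0], [0, 0, 0, 0, 0]]]'

```text
time_s: 22.0
tcp_pos: [0.6236, 0.0452, 0.0589]
ee_rot: [[0.0, -1.0, 0.001], [-1.0, -0.0, 0.0], [-0.0, -0.001, -1.0]]
wrist_force: [0.3, -0.1, 0.3]
gripper_width: 1.001
```

```bash
python3 - <<'E'
from fit import *
c=capture('side')
cv2.imwrite('pics/s10.png',cv2.resize(c[200:310,240:380],(700,550),interpolation=cv2.INTER_CUBIC))
E
```

```text
(no output)
```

View pics/s10.png

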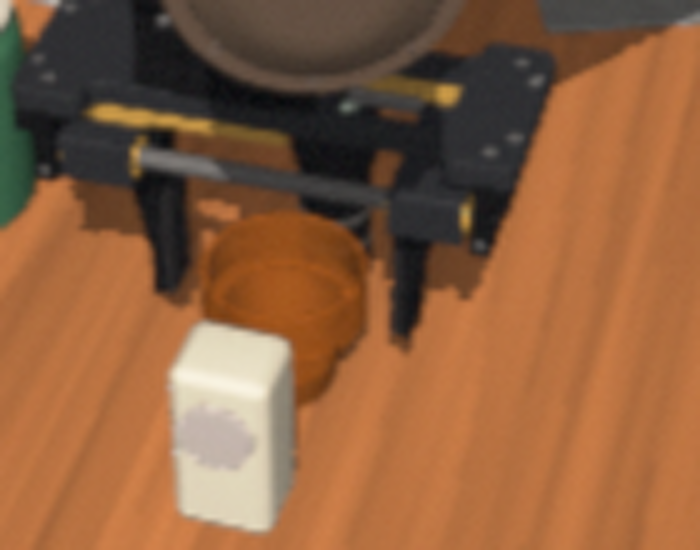

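play_rows --targets '[[[0, 0.002, 0, -0.006, 0], [0, 0.002, 0, -0.011, 0], [0, 0.002, 0, -0.011, 0], [0, 0.002, 0, -0.011, 0], [0, 0.002, 0, -0.011, 0]]]'

```text
time_s: 22.47
tcp_pos: [0.6252, 0.0451, 0.0466]
ee_rot: [[0.0, -1.0, -0.001], [-1.0, -0.0, -0.0], [0.0, 0.001, -1.0]]
wrist_force: [0.6, 0.4, 0.2]
gripper_width: 0.998
```

play_rows --targets '[[[1, 0, 0, 0, 0], [1, 0, 0, 0, 0], [1, 0, 0, 0, 0], [1, 0, 0, 0, 0], [1, 0, 0, 0, 0]]]'

```text
time_s: 22.88
tcp_pos: [0.6253, 0.0452, 0.0471]
ee_rot: [[-0.0, -1.0, 0.0], [-1.0, 0.0, 0.0], [-0.0, -0.0, -1.0]]
wrist_force: [-0.3, -0.0, 0.5]
gripper_width: 0.763
```

play_rows --targets '[[[1, 0, 0, 0, 0], [1, 0, 0, 0, 0], [1, 0, 0, 0, 0], [1, 0, 0, 0, 0], [1, 0, 0, 0, 0]]]'

```text
time_s: 23.3
tcp_pos: [0.6253, 0.0452, 0.0472]
ee_rot: [[0.0, -1.0, 0.0], [-1.0, -0.0, 0.0], [-0.0, -0.0, -1.0]]
wrist_force: [-1.5, 1.2, 2.4]
gripper_width: 0.758
```

play_rows --targets '[[[1, 0, 0, 0.01, 0], [1, 0, 0, 0.03, 0], [1, 0, 0, 0.06, 0], [1, 0, 0, 0.09, 0], [1, 0, 0, 0.12, 0]]]'

```text
time_s: 23.72
tcp_pos: [0.6247, 0.045, 0.1682]
ee_rot: [[-0.0, -1.0, -0.001], [-1.0, 0.0, -0.0], [0.0, 0.001, -1.0]]
wrist_force: [0.8, 0.7, -2.2]
gripper_width: 0.76
```

play_rows --targets '[[[1, 0, 0, 0.02, 0], [1, 0, 0, 0.03, 0], [1, 0, 0, 0.03, 0], [1, 0, 0, 0.03, 0], [1, 0, 0, 0.03, 0]]]'

```text
time_s: 24.13
tcp_pos: [0.624, 0.045, 0.1947]
ee_rot: [[-0.0, -1.0, -0.004], [-1.0, 0.0, -0.0], [0.0, 0.004, -1.0]]
wrist_force: [-0.9, -0.3, -2.2]
gripper_width: 0.758
```

```bash
python3 - <<'E'
from fit import *
a=cv2.imread('pics/top9.png')[245:315,140:210];b=cv2.imread('pics/side9.png')[340:430,280:370]
cv2.imwrite('pics/b.png',np.hstack([cv2.resize(a,(400,400),interpolation=cv2.INTER_CUBIC),cv2.resize(b,(400,400),interpolation=cv2.INTER_CUBIC)]))
P=np.array([.5026,.2946,.066]);C=np.array([[np.cos(t),np.sin(t),0] for t in np.arange(0,6.28,.05)])*.033+P
for n,o,k in(('top',(140,245),400/70),('side',(280,340),400/90)):
    q=(proj(n,C)-o)*k;print(n,q.min(0),q.max(0),(proj(n,P+np.array([[0,0,0],[.01,0,0],[0,.01,0]]))-o)*k)
E
```

```text
top [71.71263508 87.96792867] [271.33686257 290.60447611] [[171.30849583 188.6539357 ]
 [173.05840714 158.00872136]
 [141.13132616 188.44539272]]
side [117.83442242  33.97325806] [308.06722544 189.48068262] [[212.92885098 109.33932976]
 [184.98170889 103.31706273]
 [206.11110034 132.30622641]]
```

View pics/b.png

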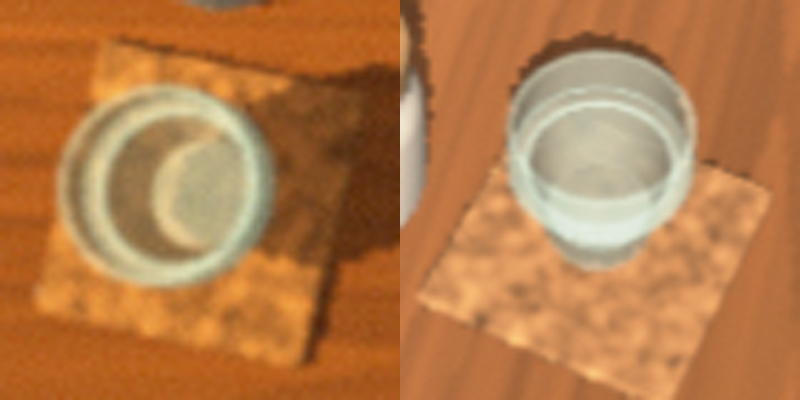

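play_rows --targets '[[[1, -0.005, 0.01, 0, 0], [1, -0.014, 0.03, 0, 0], [1, -0.028, 0.06, 0, 0], [1, -0.043, 0.09, 0, 0], [1, -0.057, 0.12, 0, 0]]]'

```text
time_s: 24.55
tcp_pos: [0.5665, 0.1662, 0.1952]
ee_rot: [[-0.001, -1.0, -0.003], [-1.0, 0.001, -0.001], [0.001, 0.003, -1.0]]
wrist_force: [1.2, 0.9, -2.5]
gripper_width: 0.761
```

play_rows --targets '[[[1, -0.014, 0.03, 0, 0], [1, -0.028, 0.06, 0, 0], [1, -0.043, 0.09, 0, 0], [1, -0.055, 0.118, 0, 0], [1, -0.063, 0.135, 0, 0]]]'

```text
time_s: 24.97
tcp_pos: [0.503, 0.3027, 0.1954]
ee_rot: [[0.002, -1.0, -0.002], [-1.0, -0.002, -0.001], [0.001, 0.002, -1.0]]
wrist_force: [0.5, -0.7, -1.2]
gripper_width: 0.758
```

play_rows --targets '[[[1, 0, 0, -0.01, 0], [1, 0, 0, -0.03, 0], [1, 0, 0, -0.05, 0], [1, 0, 0, -0.062, 0], [1, 0, 0, -0.062, 0]]]'

```text
time_s: 25.38
tcp_pos: [0.5027, 0.2981, 0.1302]
ee_rot: [[-0.001, -1.0, -0.008], [-1.0, 0.001, -0.006], [0.006, 0.008, -1.0]]
wrist_force: [-0.3, 0.7, -2.8]
gripper_width: 0.759
```

play_rows --targets '[[[1, 0, 0, 0, 0], [1, 0, 0, 0, 0], [1, 0, 0, 0, 0], [1, 0, 0, 0, 0], [1, 0, 0, 0, 0]]]'

```text
time_s: 25.8
tcp_pos: [0.5056, 0.3004, 0.1358]
ee_rot: [[-0.0, -1.0, 0.001], [-1.0, 0.0, 0.001], [-0.001, -0.001, -1.0]]
wrist_force: [-0.3, -0.1, -2.0]
gripper_width: 0.758
```

```bash
python3 - <<'E'
from fit import *
tcp=sense()['tcp_pos'];print(tcp)
b=capture('side')[300:420,260:380];k=5
cv2.imwrite('pics/n.png',cv2.resize(b,(600,600),interpolation=cv2.INTER_CUBIC))
P=tcp+[0,0,.0128];
def ell(P,r): 
    q=(proj('side',P+np.array([[np.cos(t),np.sin(t),0] for t in np.arange(0,6.28,.05)])*r)-[260,300])*k;return q.min(0),q.max(0)
print('rim',ell(P,.033),'step',ell(P-[0,0,.024],.033),'foot',ell(P-[0,0,.06],.019))
print((proj('side',P+np.array([[0,0,0],[.01,0,0],[0,.01,0]]))-[260,300])*k)
E
```

```text
[0.50558138 0.30037133 0.13583862]
rim (array([216.19782622,  72.92012705]), array([446.43304712, 250.3295668 ])) step (array([216.81344027, 126.89175028]), array([442.40910675, 304.21763907])) foot (array([264.13789993, 239.70150641]), array([390.17878366, 341.50587469]))
[[331.28900199 158.67233346]
 [297.49128612 151.77703435]
 [322.95188098 184.88212314]]
```

View pics/n.png

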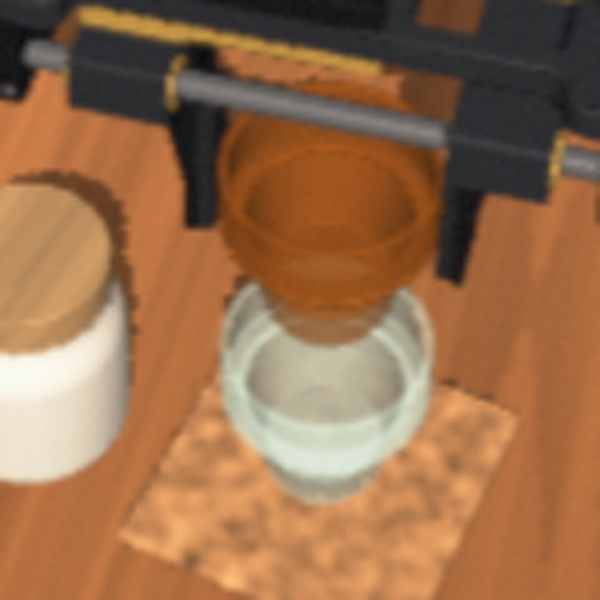

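play_rows --targets '[[[1, -0.001, 0, -0.01, 0], [1, -0.001, 0, -0.02, 0], [1, -0.001, 0, -0.03, 0], [1, -0.001, 0, -0.035, 0], [1, -0.001, 0, -0.038, 0]]]'

```text
time_s: 26.27
tcp_pos: [0.5036, 0.2995, 0.0951]
ee_rot: [[-0.0, -1.0, -0.002], [-1.0, 0.0, -0.002], [0.002, 0.002, -1.0]]
wrist_force: [0.5, 0.2, -2.2]
gripper_width: 0.757
```

play_rows --targets '[[[1, 0, 0, -0.003, 0], [1, 0, 0, -0.006, 0], [1, 0, 0, -0.008, 0], [1, 0, 0, -0.01, 0], [1, 0, 0, -0.01, 0]]]'

```text
time_s: 26.68
tcp_pos: [0.5042, 0.3001, 0.0867]
ee_rot: [[-0.0, -1.0, -0.0], [-1.0, 0.0, -0.0], [0.0, 0.0, -1.0]]
wrist_force: [0.2, 0.7, -0.6]
gripper_width: 0.76
```

play_rows --targets '[[[1, 0, 0, -0.002, 0], [1, 0, 0, -0.004, 0], [1, 0, 0, -0.006, 0], [1, 0, 0, -0.006, 0], [1, 0, 0, -0.006, 0]]]'

```text
time_s: 27.1
tcp_pos: [0.5055, 0.3008, 0.0824]
ee_rot: [[0.001, -1.0, 0.003], [-1.0, -0.0, 0.002], [-0.002, -0.003, -1.0]]
wrist_force: [2.0, -1.3, 5.1]
gripper_width: 0.758
```

play_rows --targets '[[[1, 0.001, -0.0005, 0.002, 0], [1, 0.002, -0.0012, 0.002, 0], [1, 0.002, -0.0012, 0, 0], [1, 0.002, -0.0012, 0, 0], [1, 0.002, -0.0012, 0, 0]]]'

```text
time_s: 27.52
tcp_pos: [0.5056, 0.2985, 0.08]
ee_rot: [[-0.0, -1.0, -0.002], [-1.0, 0.0, -0.001], [0.001, 0.002, -1.0]]
wrist_force: [1.0, -1.0, -2.3]
gripper_width: 0.756
```

play_rows --targets '[[[1, 0, 0, -0.001, 0], [1, 0, 0, -0.001, 0], [1, 0, 0, -0.002, 0], [1, 0, 0, -0.002, 0], [1, 0, 0, -0.002, 0]]]'

```text
time_s: 27.93
tcp_pos: [0.5061, 0.2989, 0.0788]
ee_rot: [[0.0, -1.0, -0.0], [-1.0, -0.0, -0.0], [0.0, 0.0, -1.0]]
wrist_force: [-0.2, 0.3, -2.3]
gripper_width: 0.756
```

Free again; lower the last bit slowly.

play_rows --targets '[[[1, 0, 0, -0.0007, 0], [1, 0, 0, -0.0014, 0], [1, 0, 0, -0.0014, 0], [1, 0, 0, -0.0014, 0], [1, 0, 0, -0.0014, 0]]]'

```text
time_s: 28.35
tcp_pos: [0.5062, 0.299, 0.0776]
ee_rot: [[0.0, -1.0, -0.0], [-1.0, -0.0, -0.0], [0.0, 0.0, -1.0]]
wrist_force: [-0.9, 0.5, -1.4]
gripper_width: 0.759
```

play_rows --targets '[[[1, 0, 0, -0.0005, 0], [1, 0, 0, -0.0008, 0], [1, 0, 0, -0.0008, 0], [1, 0, 0, -0.0008, 0], [1, 0, 0, -0.0008, 0]]]'

```text
time_s: 28.77
tcp_pos: [0.5062, 0.299, 0.0771]
ee_rot: [[0.0, -1.0, -0.0], [-1.0, -0.0, -0.0], [0.0, 0.0, -1.0]]
wrist_force: [-2.4, 0.2, 1.7]
gripper_width: 0.756
```

play_rows --targets '[[[0.1, 0, 0, 0, 0], [0.1, 0, 0, 0, 0], [0.1, 0, 0, 0, 0], [0.1, 0, 0, 0, 0], [0.1, 0, 0, 0, 0]]]'

```text
time_s: 29.18
tcp_pos: [0.5065, 0.2991, 0.0768]
ee_rot: [[-0.0, -1.0, 0.0], [-1.0, 0.0, 0.0], [-0.0, -0.0, -1.0]]
wrist_force: [0.6, -0.0, -1.0]
gripper_width: 0.894
```

play_rows --targets '[[[0.1, 0, 0, 0.01, 0], [0.1, 0, 0, 0.03, 0], [0.1, 0, 0, 0.06, 0], [0.1, 0, 0, 0.1, 0], [0.1, 0, 0, 0.13, 0]]]'

```text
time_s: 29.6
tcp_pos: [0.5069, 0.2991, 0.2104]
ee_rot: [[0.0, -1.0, 0.003], [-1.0, -0.0, 0.001], [-0.001, -0.003, -1.0]]
wrist_force: [1.4, 0.7, -0.2]
gripper_width: 0.892
```

play_rows --targets '[[[0.1, -0.03, -0.03, 0.01, 0], [0.1, -0.06, -0.06, 0.02, 0], [0.1, -0.08, -0.09, 0.03, 0], [0.1, -0.1, -0.12, 0.03, 0], [0.1, -0.1, -0.13, 0.03, 0]]]'

```text
time_s: 30.02
tcp_pos: [0.4027, 0.1655, 0.2382]
ee_rot: [[-0.001, -1.0, -0.0], [-1.0, 0.001, 0.001], [-0.001, 0.0, -1.0]]
wrist_force: [0.5, 0.6, -0.3]
gripper_width: 0.901
```

```bash
python3 - <<'E'
from fit import *
print(sense()['tcp_pos'])
b=capture('side');t=capture('top')
cv2.imwrite('pics/f.png',np.hstack([cv2.resize(b[140:440,160:440],(420,450),interpolation=cv2.INTER_CUBIC),cv2.resize(t[90:350,140:400],(380,450))]))
E
```

```text
[0.40271333 0.1654887  0.2382424 ]
```

View pics/f.png

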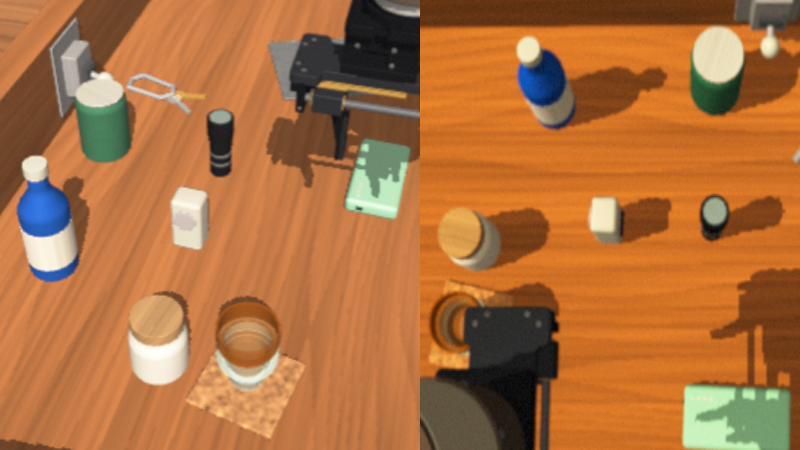

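The amber dish sits upright and level inside the clear one on the coaster (around (248,335) in the side crop). The bystanders are standing where they were, and the arm is clear of everything.

```bash
python3 -c "
from station import *
print(finish_job())"
```

```text
the job is handed in; nothing more can be done
None
```

The job is done and handed in at about 30 s of the 64 s allowed; no verdict was reported.

- **Temperature check:** The arm can't tilt its tool. I hooked the thermometer's nose on the mat's edge and turned it in the grip to a slant of about 46.6°. I then held it still about 10 cm from the amber dish's mouth, aimed at its middle, for over a second. The aim comes from the pictures, so it is good to a few millimetres.
- **Thermometer back on the mat:** It lies flat on the same side. The middle of its footprint measures about 5 mm from the mat's centre, close to the measuring error.
- **Nesting the amber dish:** On the way down it touched the clear dish's inner wall with about 5 N. I moved it 2 mm across and it then went down freely, resting at the height expected for fully home. It was released with only about 4 N on it. The last picture shows it upright in the clear dish, which is still on the coaster.
- **Bystanders:** All those I could see in the last picture look unmoved. The thermometer was mostly hidden by the arm there; I last measured it earlier, just after letting go of it.

**What went wrong or disagreed:**
- My first grasp of the thermometer lifted before the fingers had closed. It looked undisturbed in the picture, and I repeated the grasp.
- The two cameras disagreed by 2 to 3 mm on both dishes.
- I viewed 16 pictures, well over the budget of 10.

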